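# Stow the jar and index the holder's stop on to it

### The arm

A 6-joint arm with a two-finger parallel gripper is mounted at the origin on a cart in front of the work surface, level with it; the furniture and walls round the work are solid. World frame = base frame: x ahead of the robot, y to its left, z up, the work surface at z = 0. Lengths are in mm, angles in degrees, forces in N, time in s.
With the tool pointing down it reaches from about 350 to 850 mm from the base axis. Payload 8.1 kg.
Tool frame: the origin (TCP) lies midway between the tips of the shut fingers; the grasp point (between the pads) lies 19 mm behind it; z points along the fingers, y is the line along which they close (so a half turn about z gives the same grasp; the last joint's range is limited). The gripper opens to 85 mm and grips with 20 to 120 N. Pads are 22 mm wide; open, the fingers measure 114 mm over their backs; the gripper's body (76 mm by 85 mm) begins 54 mm behind the grasp point. The pads swing forward as they close: fully open they stand 13 mm farther back than shut.
Start: joints at [67.758, 7.471, 85.268, -0, 87.261, -4.893], TCP at [178.895, 572.715, 231.292] pointing down, gripper open.
Joint ranges: [-169.43, 169.43], [-51.17, 129.36], [1.28, 143.12], [-76.62, 256.62], [0, 156.53], [-152.29, 152.29]. Speed limits (degrees/s): [136.94, 136.94, 159.86, 180, 180, 180].

### API

Orientations are given as [roll, pitch, yaw] about the fixed x, y, z axes, in that order (R = Rz(yaw) Ry(pitch) Rx(roll)).
In Python, from bench import r gives the robot as it stands.
- The arm moves only by the tool apply_moves, never from a script. Its argument "steps" is a list of rows, each a list of 7 numbers: the opening, from -1 (shut) to 1 (fully open), then the shift along the tool's x, y, z in mm, then the turn, a rotation vector about the tool's x, y, z in units of 5 degrees (1.0 is 5 degrees). A call has exactly 8 rows; each row shifts and turns the commanded pose from where the row before left it, along the tool's axes as they then stand; what a row does not reach is not made up. A row lasts 1/10 s, in which the tool goes at most 50 mm and 8.59 degrees, less where a joint would pass 70% of its speed; a pose out of reach is approached as far as the arm can. A call is refused whole if a number of a shift passes 50 or a number of a turn 1, either way. A call with a gripper value outside its range is refused whole. The fingers move at their own pace and stop on an object; "squeeze" is the grip in N (left out, the last holds). Time passes only in rows, so rows that do not move let the fingers close, or fill a call up. It gives the time, the measured TCP pose, the force, the opening and the grip force at its end, in the units of the state.
- r.sense(): the state, without advancing time (a new reading comes with each control period).
- r.snapshot(name): name is "side" or "top" or "wrist"; returns a dict with "color" (480x640x3 uint8, blue, green, red), "depth" (480x640 float32, mm along the optical axis (not along the pixel's ray), 0 where there is no reading), "mtx" (3x3 intrinsics, pixels), "T" (4x4, takes a point from camera to world coordinates); the wrist camera has in their place "hand_eye" (4x4, takes a point from camera to tool coordinates, whose origin is the TCP and whose axes are the flange's). Camera axes: x right, y down, z forward; pixel columns grow to the right and rows downward; lengths in mm; the calibration is good to about 2 mm. A picture is of the moment at which its call begins: read the wrist's pose just before it.
- r.hand_in(): hands the job in; it is judged then, once.
The state is a dict: "time": time; "joint_pos": joint angles; "qd": joint speeds; "joint_efforts": joint torques, N m; "tool_pos": TCP position; "tcp_rot": TCP orientation; "ft_force": force on the tool from outside, world axes, zero at the start; "wrist_torque": the same for the moment, N m; "finger_gap": finger opening in mm; "grip_force": force on a finger pad.
Only numpy, scipy, OpenCV 4.12 (cv2) and the standard library are available. Lean on these libraries where they do the work, as an engineer would, in place of code of your own. Each camera call takes 0.05 s, during which the arm holds its last target. There are 200 camera calls.

### The job

Take the blue-lidded jar from the small tray and stand it upright on the floor of the jar holder, between the sliding stop plate and the fixed end wall, and let go of it. Then pull up the red plunger knob, slide the stop one hole nearer to the jar and end wall, and let the pin go fully home in that hole. Finish while still gripping the red knob with the pin home (do not let go of it: a colleague will tighten the lock while you hold), and leave the other things where they stand.

Things in the scene. Friction and masses are not known exactly. Their poses are not given: they have to be found in the camera images.
- bur_jar: the jar to stow: white round jar with a blue lid, lid 58 mm in diameter (z 52 to 57 mm), body 52 mm in diameter below it, 57 mm high in all, about 0.12 kg; the lid is fast. Origin: centre of its underside, z up its axis. It stands at first in the small tray.
- tray_small: small perforated steel instrument tray, 173 (x) x 91 (y) mm, walls 19 mm high, floor 2 mm thick, fixed to the worktop. Origin: centre of its underside.
- holder: jar holder screwed to the worktop: white floor plate, x -96 to 70 mm and y -126 to 80 mm, floor top at z = 4 mm. Origin on the worktop. The jar bay spans x -66 to 66 mm, from the sliding stop plate (face at y = -38 mm + joint stop) to the fixed steel end wall at y = 76 mm (34 mm high); the far rail beyond x = 66 mm is 14 mm high, the index tube on the near (-x) side 26 mm.
- next_hole (a point): mouth of the index hole to slide to, in the top of the square aluminium tube (24 mm wide, top 26 mm over the worktop, along the holder's y at its x = -78 mm). Four square holes, 40 mm apart, at holder y = -100, -60 (start), -20 (this one) and 20 mm; each 12 mm long, for a pin of 8 mm. Axes as the holder's.
- bay_mid (a point): point on the floor of the bay where the jar may stand (the jar's origin goes here): at x 3, y 30 mm of the holder; at the start the stop plate is 68 mm and the end wall 46 mm from it along y. Axes as the holder's.
- knob: red plunger pull knob, upright cylinder 25 mm in diameter and 22 mm high, on top of the sliding sleeve. Origin: centre of its underside, 46 mm over the worktop when the pin is home; a steel boss 21 mm in diameter is just below it and the dark sleeve (36 x 44 mm) tops out at 32 mm, the stop plate at 34 mm. It is lifted straight up to pull the pin.
- knob_grip (a point): grip point on the knob's axis, 12 mm above its underside (58 mm over the worktop with the pin home)
- plunger (a joint): lift of the plunger pin in m: 0 pin home in a hole, 0.016 fully pulled; it reads about 0.009 to 0.010 when the pin rests on the tube between holes, so pull more than 0.011 to slide. A spring pushes it down with 4 N at 0 and 7 N fully pulled.
- stop (a joint): position of the sliding section (sleeve, plunger, knob and stop plate in one) along the holder's +y, in m: 0 in the hole where it starts, 0.040 in the next hole toward the end wall, -0.040 in the one away from it; the pin has 2 mm play either way in a hole. It slides with about 1.5 N of friction when the pin is pulled, may push the jar along gently, and stays where it is left.
- swab_jar: bystander: larger white jar with a teal lid, 68 mm in diameter, 75 mm high; origin at the centre of its underside
- dropper: bystander: brown dropper bottle, 34 mm in diameter, 102 mm high; origin at the centre of its underside
- needle_holder: bystander: steel needle holder (scissor shape) lying flat, 143 mm long along its y; origin at the centre of its underside
Mind the look-alikes: they are no part of the job. What is meant by the bur_jar is not green, and is the smaller of those in its own colour.

How it is judged:
By the outcome, as a careful person would: the job done as asked, in the order asked, and still so for the second after the job is handed in, while the arm keeps its last pose, push and grip.
It also fails if it takes over 54 s, if anything falls off the work surface, if the arm or the gripper's body presses on something with over 40 N, if the wrist force passes 120 N, or if a joint passes its speed limit or range.

## Working session

There is one attempt and no reset: what is moved stays moved. The work goes in short steps, Python scripts to look and compute and a tool call to move; the robot and the scene stay as the last step left them, time stands still between calls to the robot, and variables do not carry over. Pictures are saved under pics/ and viewed, at most 10 in all, crops included, and the job is handed in when it is done.

Besides the shell and the picture viewer there is one more tool, called after ">>>" by a JSON object that holds its "api" and its "payload", one argument or row to a line. apply_moves: Moves the arm, as the interface text tells. Its arguments: {"type":"object","properties":{"steps":{"type":"array"},"squeeze":{"type":"number"}},"required":["steps"]}

```bash
ls; mkdir -p pics; python3 - <<'E'
from bench import r
import cv2,numpy as np,pickle
s=r.sense();print(s)
d={}
for n in("top","side"):
    d[n]=r.snapshot(n);cv2.imwrite(f"pics/{n}0.png",d[n]["color"]);print(n,d[n]["mtx"].tolist(),np.round(d[n]["T"],3).tolist())
pickle.dump(d,open("snap0.pkl","wb"))
E
```

```text
pics
{'time': 0.0, 'joint_pos': array([ 6.77575998e+01,  7.51677807e+00,  8.53298646e+01, -6.80024786e-04,
        8.72609666e+01, -4.89292499e+00]), 'qd': array([ 0.11199851, -0.03081017,  0.02275676,  0.03733272, -0.00535175,
       -0.02659804]), 'joint_efforts': array([-1.41952998e-03, -5.69399714e+01, -5.00551558e+01, -4.97617439e-04,
        1.50327216e-02, -3.68402183e-06]), 'tool_pos': array([178.69101864, 572.19454033, 230.22140923]), 'tcp_rot': array([-1.79892725e+02, -8.50169694e-03,  1.62650550e+02]), 'ft_force': array([ 0.49082469, -0.26135091, -1.2157184 ]), 'wrist_torque': array([-0.02450779, -0.01527143,  0.04467097]), 'grip_force': 0.0, 'finger_gap': 85.57043328584652}
top [[476.11492791107963, 0.0, 318.4160734906801], [0.0, 476.11492791107963, 242.97459780176501], [0.0, 0.0, 1.0]] [[-0.001, -0.998, 0.059, 514.5], [-1.0, 0.001, -0.01, -49.234], [0.01, -0.059, -0.998, 1144.597], [0.0, 0.0, 0.0, 1.0]]
side [[493.6074460920076, 0.0, 322.36826247913643], [0.0, 493.6074460920076, 233.73297440664453], [0.0, 0.0, 1.0]] [[0.999, -0.022, 0.029, 497.064], [-0.037, -0.562, 0.826, -1292.578], [-0.001, -0.827, -0.563, 888.552], [0.0, 0.0, 0.0, 1.0]]
```

View pics/top0.png

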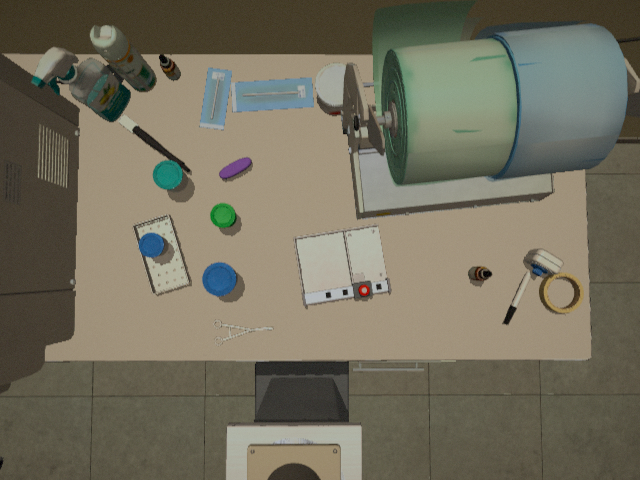

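View pics/side0.png

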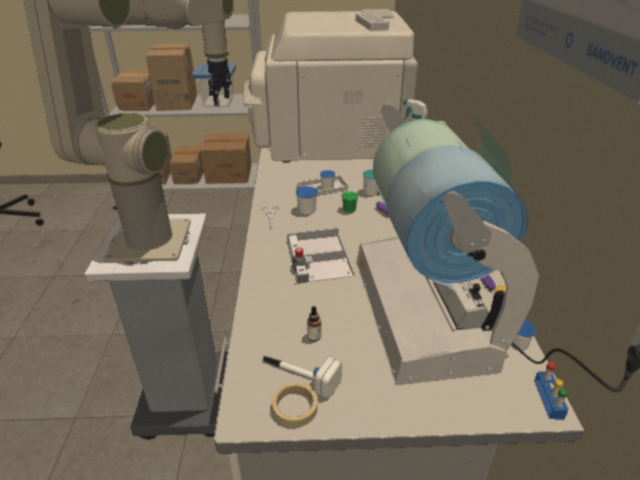

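The top view shows the bur_jar (smaller blue lid) in the tray at (152,245). The larger blue look-alike is at (220,280), the red knob at (364,290), and the tube holes at (328,294), (345,292) and (379,287). The side view shows the bur_jar at (328,178), the look-alike at (307,200) and the knob at (299,252).

```bash
cat > h.py <<'E'
import numpy as np,cv2
def ray(s,uv,T=None):
    T=s["T"] if T is None else T
    p=np.linalg.inv(s["mtx"])@[uv[0],uv[1],1.]
    return T[:3,3],T[:3,:3]@p
def atz(s,uv,z,T=None):
    o,d=ray(s,uv,T); return o+d*(z-o[2])/d[2]
def tri(rs):
    A=np.zeros((3,3));b=np.zeros(3)
    for o,d in rs:
        d=d/np.linalg.norm(d);P=np.eye(3)-np.outer(d,d);A+=P;b+=P@o
    x=np.linalg.solve(A,b)
    return x,[round(float(np.linalg.norm(np.cross(x-o,d/np.linalg.norm(d)))),1) for o,d in rs]
def proj(s,X,T=None):
    T=s["T"] if T is None else T
    c=np.linalg.inv(T)@np.append(X,1); q=s["mtx"]@c[:3]; return q[:2]/q[2]
def blob(img,lo,hi,roi):
    u0,v0,u1,v1=roi; h=cv2.cvtColor(img,cv2.COLOR_BGR2HSV)[v0:v1,u0:u1]
    m=cv2.inRange(h,np.array(lo),np.array(hi))
    n,l,st,c=cv2.connectedComponentsWithStats(m)
    i=1+np.argmax(st[1:,4]); return c[i]+[u0,v0],st[i]+np.array([u0,v0,0,0,0]),(l==i)
def cloud(s,T=None):
    T=s["T"] if T is None else T
    v,u=np.indices(s["depth"].shape); z=s["depth"]
    K=s["mtx"];P=np.stack([(u-K[0,2])*z/K[0,0],(v-K[1,2])*z/K[1,1],z],-1)
    return P@T[:3,:3].T+T[:3,3]
E
python3 - <<'E'
from h import *
import pickle
d=pickle.load(open("snap0.pkl","rb"));t,s=d["top"],d["side"]
B=([100,90,40],[125,255,255]);R=([0,130,90],[8,255,255])
for nm,c,rt,rs in [("jar",B,(135,225,172,262),(315,165,341,190)),("big",B,(195,255,245,305),(293,182,322,205)),("knob",R,(350,275,380,305),(288,240,310,265))]:
    a,sa,_=blob(t["color"],*c,rt);b,sb,_=blob(s["color"],*c,rs)
    x,e=tri([ray(t,a),ray(s,b)]);C=cloud(t)[int(a[1]),int(a[0])]
    print(nm,a.round(1),sa,b.round(1),sb,"tri",x.round(1),e,"depth",C.round(1))
for uv in [(328,294),(345,292),(379,287)]: print(uv,atz(t,uv,26).round(1))
for uv in [(297,238),(384,227),(390,294),(303,305)]: print("plate",uv,atz(t,uv,4).round(1))
for uv in [(134,221),(168,215),(190,288),(157,295)]: print("tray",uv,atz(t,uv,19).round(1))
a=cv2.resize(t["color"][205:315,280:400],None,fx=5,fy=5,interpolation=cv2.INTER_CUBIC)
cv2.imwrite("pics/c1.png",a)
E
```

```text
jar [151.  244.6] [139 233  25  24 493] [327.1 173.6] [321 171  13   6  67] tri [573.8 323.1  54.2] [1.6, 1.6] depth [576.9 325.3  54.3]
big [218.9 278.8] [202 263  34  33 881] [306.2 191.5] [297 187  20  10 173] tri [496.1 164.   70.2] [1.5, 1.5] depth [499.4 165.9  70.9]
knob [363.6 289.8] [358 284  12  12  80] [298.6 252.8] [295 249   8   8  41] tri [ 470.7 -162.7   55.4] [1.2, 1.2] depth [ 474.3 -159.9   69.1]
(328, 294) [461.1 -82.3  26. ]
(345, 292) [ 465.7 -122.1   26. ]
(379, 287) [ 477.3 -201.9   26. ]
plate (297, 238) [594.   -8.8   4. ]
plate (384, 227) [ 620.5 -218.2    4. ]
plate (390, 294) [ 459.8 -231.1    4. ]
plate (303, 305) [434.1 -23.4   4. ]
tray (134, 221) [633.4 376.2  19. ]
tray (168, 215) [647.7 296.3  19. ]
tray (190, 288) [475.3 241.7  19. ]
tray (157, 295) [459.1 318.7  19. ]
```

View pics/c1.png

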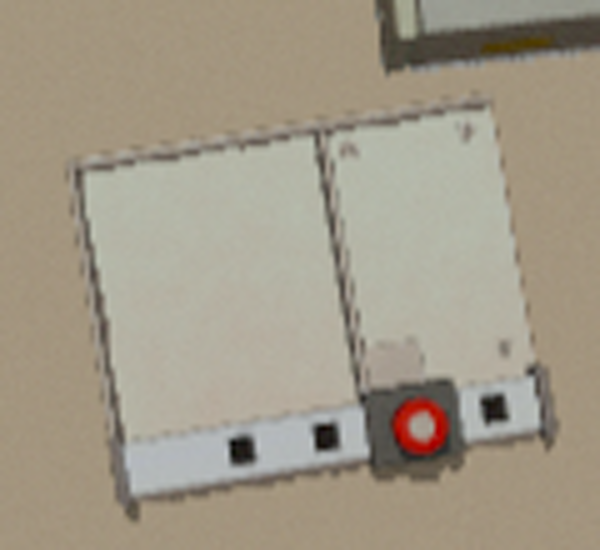

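The crop shows the bay, the stop plate at (345,260), the knob at (420,427) and the holes at (243,449), (327,437) and (495,408). The hole line gives a holder yaw of about 7.7°, and its length is 120.7 mm against a nominal 120. The measured lid height of 54 mm also fits. I'll move clear of the cabinet first.

>>> {"api": "apply_moves", "payload": {
  "steps": [
    [1,-13,-42,0,0,0,0],
    [1,-13,-42,0,0,0,0],
    [1,-13,-42,0,0,0,0],
    [1,-13,-42,0,0,0,0],
    [1,-13,-42,0,0,0,0],
    [1,0,0,0,0,0,1],
    [1,0,0,0,0,0,1],
    [1,0,0,0,0,0,1]
  ]
}}

```text
time: 0.9
tool_pos: [178.3, 352.4, 231.2]
tcp_rot: [180.0, 0.0, 147.4]
ft_force: [-0.7, -0.8, -0.0]
finger_gap: 85.4
grip_force: 0.0
```

>>> {"api": "apply_moves", "payload": {
  "steps": [
    [1,0,0,0,0,0,1],
    [1,0,0,0,0,0,1],
    [1,0,0,0,0,0,1],
    [1,0,0,0,0,0,1],
    [1,0,0,0,0,0,1],
    [1,0,0,0,0,0,1],
    [1,0,0,0,0,0,1],
    [1,0,0,0,0,0,0.9]
  ]
}}

```text
time: 1.7
tool_pos: [178.2, 352.7, 230.9]
tcp_rot: [-180.0, 0.0, 107.9]
ft_force: [0.5, -0.2, 0.6]
finger_gap: 85.4
grip_force: 0.0
```

>>> {"api": "apply_moves", "payload": {
  "steps": [
    [1,-17,42,2,0,0,0],
    [1,-17,42,2,0,0,0],
    [1,-17,42,2,0,0,0],
    [1,-17,42,2,0,0,0],
    [1,-17,42,2,0,0,0],
    [1,-17,42,2,0,0,0],
    [1,-17,42,2,0,0,0],
    [1,0,0,0,0,0,0]
  ]
}}

```text
time: 2.5
tool_pos: [498.3, 329.3, 213.9]
tcp_rot: [-179.8, 0.1, 107.9]
ft_force: [-0.5, 0.0, -0.5]
finger_gap: 85.8
grip_force: 0.0
```

```bash
python3 - <<'E'
from bench import r
import cv2,numpy as np,pickle
s=r.sense();w=r.snapshot("wrist");cv2.imwrite("pics/w1.png",w["color"]);pickle.dump((s,w),open("w1.pkl","wb"))
print(s["tool_pos"],s["tcp_rot"],s["joint_pos"],w["mtx"].tolist(),w["hand_eye"].round(3).tolist())
E
```

```text
[498.28833406 329.29473266 213.923826  ] [-1.79801648e+02  1.06251131e-01  1.07945656e+02] [ 2.85827042e+01  7.73306994e+00  8.67976204e+01 -6.80044080e-02
  8.56838690e+01  1.06424771e+01] [[333.9337078835149, 0.0, 319.79906418618026], [0.0, 333.9337078835149, 237.30719553127645], [0.0, 0.0, 1.0]] [[-0.0, -0.956, -0.294, 73.77], [1.0, -0.0, 0.0, -0.782], [-0.001, -0.294, 0.956, -142.637], [0.0, 0.0, 0.0, 1.0]]
```

View pics/w1.png

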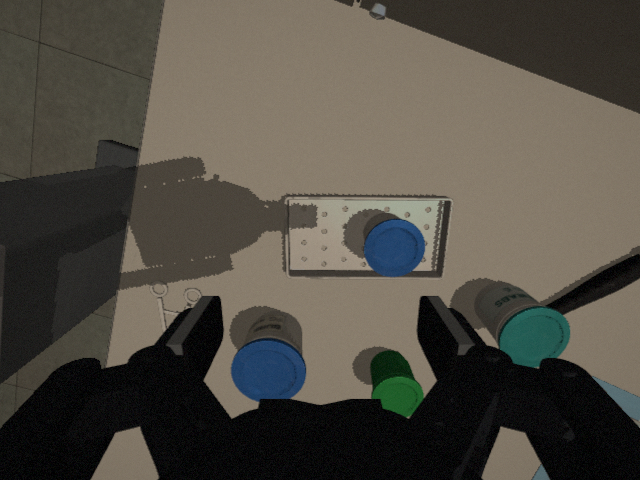

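The wrist view shows the bur_jar lid at (394,248), towards the right end of the tray. The tray's long edges run horizontally, so the closing axis is well aligned. I'll take a second view nearer the jar.

>>> {"api": "apply_moves", "payload": {
  "steps": [
    [1,-14,30,0,0,0,0],
    [1,-14,30,0,0,0,0],
    [1,0,7,0,0,0,0],
    [1,0,0,0,0,0,0],
    [1,0,0,0,0,0,0],
    [1,0,0,0,0,0,0],
    [1,0,0,0,0,0,0],
    [1,0,0,0,0,0,0]
  ]
}}

```text
time: 3.35
tool_pos: [566.6, 326.0, 217.7]
tcp_rot: [180.0, -0.0, 108.2]
ft_force: [-0.4, -0.6, 0.5]
finger_gap: 85.4
grip_force: 0.0
```

```bash
cat >> h.py <<'E'
from scipy.spatial.transform import Rotation as Rn
def wT(s,w):
    T=np.eye(4);T[:3,:3]=Rn.from_euler("xyz",s["tcp_rot"],degrees=True).as_matrix();T[:3,3]=s["tool_pos"]
    return T@w["hand_eye"]
def shift(s,X): # world target -> shift in tool axes
    return Rn.from_euler("xyz",s["tcp_rot"],degrees=True).as_matrix().T@(np.array(X)-s["tool_pos"])
E
python3 - <<'E'
from bench import r
from h import *
import pickle
s2=r.sense();w2=r.snapshot("wrist");pickle.dump((s2,w2),open("w2.pkl","wb"));cv2.imwrite("pics/w2.png",w2["color"])
s1,w1=pickle.load(open("w1.pkl","rb"));d=pickle.load(open("snap0.pkl","rb"));t=d["top"]
B=([100,90,40],[125,255,255])
T1,T2=wT(s1,w1),wT(s2,w2)
print(s2["tool_pos"])
a,sa,_=blob(w1["color"],*B,(350,205,440,285))
p=proj(w2,[575,324,57],T2);print("pred",p)
u,v=p.astype(int);b,sb,_=blob(w2["color"],*B,(max(u-65,0),max(v-65,0),u+65,v+65))
c,sc,_=blob(t["color"],*B,(135,225,172,262))
print(a,sa,b,sb)
print("w1w2",tri([ray(w1,a,T1),ray(w2,b,T2)]),"all",tri([ray(w1,a,T1),ray(w2,b,T2),ray(t,c)]))
for w,T,q in((w1,T1,a),(w2,T2,b)): print("depth",cloud(w,T)[int(q[1]),int(q[0])].round(1),"at z58",atz(w,q,58,T).round(1))
C=cloud(w2,T2);
for w,T in((w1,T1),(w2,T2)):
    C=cloud(w,T).reshape(-1,3);C=C[(abs(C[:,0]-575)<45)&(abs(C[:,1]-324)<45)&(C[:,2]>50)&(C[:,2]<70)]
    print(len(C),(C.max(0)/2+C.min(0)/2).round(1),np.ptp(C,axis=0).round(1),np.median(C[:,2]).round(1))
E
```

```text
[566.60494544 325.96163367 217.71079588]
pred [328.28164463 222.12668719]
[393.98040639 247.40928882] [ 364  219   61   58 2756] [325.97258348 222.01230228] [ 296  193   61   60 2845]
w1w2 (array([572.98446716, 323.26004066,  56.24052858]), [0.0, 0.0]) all (array([574.10096376, 322.84280599,  54.12316947]), [0.4, 0.9, 1.3])
depth [571.5 323.7  57.5] at z58 [572.4 323.7  58. ]
depth [572.1 323.   56.4] at z58 [572.8 323.7  58. ]
2810 [572.7 322.6  56.9] [57.5 57.4  7.7] 57.8
2894 [572.9 322.4  57.2] [57.3 57.6  7.4] 57.7
```

Three views agree on the jar: centre about (572.8, 322.8), lid top about 58 mm, diameter 57.5 mm. I'll descend to grip the lid and upper body, clear of the tray walls.

>>> {"api": "apply_moves", "payload": {
  "steps": [
    [1,-5,5,40,0,0,0],
    [1,0,0,40,0,0,0],
    [1,0,0,40,0,0,0],
    [1,0,0,30,0,0,0],
    [1,0,0,20,0,0,0],
    [1,0,0,14,0,0,0],
    [1,0,0,8,0,0,0],
    [1,0,0,0,0,0,0]
  ],
  "squeeze": 30
}}

```text
time: 4.2
tool_pos: [573.1, 322.3, 24.6]
tcp_rot: [-179.9, 0.0, 108.2]
ft_force: [-0.2, -0.1, -0.4]
finger_gap: 85.2
grip_force: 0.0
```

>>> {"api": "apply_moves", "payload": {
  "steps": [
    [-1,0,0,0,0,0,0],
    [-1,0,0,0,0,0,0],
    [-1,0,0,0,0,0,0],
    [-1,0,0,0,0,0,0],
    [-1,0,0,0,0,0,0],
    [-1,0,0,0,0,0,0],
    [-1,0,0,0,0,0,0],
    [-1,0,0,0,0,0,0]
  ]
}}

```text
time: 5.0
tool_pos: [574.7, 323.0, 27.3]
tcp_rot: [179.8, -0.0, 108.2]
ft_force: [-1.3, 0.3, 6.3]
finger_gap: 56.4
grip_force: 31.2
```

>>> {"api": "apply_moves", "payload": {
  "steps": [
    [-1,0,0,-4,0,0,0],
    [-1,0,0,-8,0,0,0],
    [-1,0,0,-18,0,0,0],
    [-1,0,0,-30,0,0,0],
    [-1,0,0,-30,0,0,0],
    [-1,0,0,-22,0,0,0],
    [-1,0,0,-10,0,0,0],
    [-1,0,0,0,0,0,0]
  ]
}}

```text
time: 5.8
tool_pos: [574.8, 323.1, 150.3]
tcp_rot: [179.7, -0.0, 108.2]
ft_force: [0.3, 0.6, -1.8]
finger_gap: 56.6
grip_force: 32.4
```

>>> {"api": "apply_moves", "payload": {
  "steps": [
    [-1,-20,-9,0,0,0,0],
    [-1,-39,-17,0,0,0,0],
    [-1,-39,-17,0,0,0,0],
    [-1,-39,-17,0,0,0,0],
    [-1,-39,-17,0,0,0,0],
    [-1,-39,-17,0,0,0,0],
    [-1,-39,-17,0,0,0,0],
    [-1,-39,-17,0,0,0,0]
  ]
}}

```text
time: 6.6
tool_pos: [541.6, 2.7, 145.6]
tcp_rot: [-179.9, -0.1, 108.2]
ft_force: [-0.0, -0.1, -1.2]
finger_gap: 56.2
grip_force: 32.5
```

>>> {"api": "apply_moves", "payload": {
  "steps": [
    [-1,-36,-16,0,0,0,0],
    [-1,-20,-8,0,0,0,0],
    [-1,0,0,0,0,0,1],
    [-1,0,0,0,0,0,1],
    [-1,0,0,0,0,0,0.1],
    [-1,0,0,0,0,0,0],
    [-1,0,0,0,0,0,0],
    [-1,0,0,0,0,0,0]
  ]
}}

```text
time: 7.4
tool_pos: [537.6, -56.3, 147.0]
tcp_rot: [-180.0, -0.0, 97.7]
ft_force: [-0.3, 0.3, -2.2]
finger_gap: 56.6
grip_force: 32.5
```

```bash
python3 - <<'E'
from bench import r
from h import *
import pickle
s=r.sense();print(s["tool_pos"],s["tcp_rot"],s["ft_force"])
w=r.snapshot("wrist");t=r.snapshot("top");d=r.snapshot("side")
pickle.dump((s,w,t,d),open("p1.pkl","wb"))
a=np.vstack([cv2.resize(w["color"],(400,300)),cv2.resize(d["color"][150:300,240:440],(400,300))])
cv2.imwrite("pics/p1.png",a)
E
```

```text
[537.58314296 -56.25698556 147.00102364] [-1.79973233e+02 -8.22219620e-03  9.77455373e+01] [-0.25598482  0.34715646 -2.15522493]
```

View pics/p1.png

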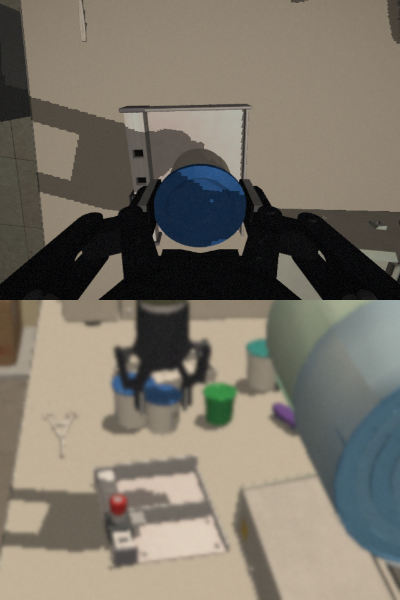

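The picture shows the jar hanging upright over the bay, with the end wall along wrist pixels (195,172)–(400,172) and a tube hole at (221,245). I'll check the target against those before lowering.

```bash
python3 - <<'E'
from h import *
import pickle
s,w,t,d=pickle.load(open("p1.pkl","rb"));T=wT(s,w)
ex=np.array([.991,.134]);ey=np.array([-.134,.991]);o=np.array([540.3,-91.8])
def H(X): q=X[:2]-o; return np.round([q@ex,q@ey],1)
for n,uv,z in[("hole20",(221,245),26),("hole-20",(224,288),26),("wallL",(195,172),34),("wallR",(400,172),34)]:
    X=atz(w,uv,z,T);print(n,X.round(1),"holder",H(X))
print("tcp",H(s["tool_pos"]))
g=cv2.cvtColor(w["color"],cv2.COLOR_BGR2GRAY)
n,l,st,c=cv2.connectedComponentsWithStats((g[225:305,205:245]<45).astype(np.uint8))
print(st[1:],c[1:]+[205,225])
for q in c[1:]+[205,225]: X=atz(w,q,26,T);print(X.round(1),H(X))
C=cloud(w,T).reshape(-1,3);m=(C[:,2]>28)&(C[:,2]<40)&(C[:,1]<20)&(C[:,1]>-60)&(C[:,0]<620);P=C[m]
k=np.array([H(p) for p in P]);k=k[k[:,1]>60];print("wall",len(k),k.min(0),k.max(0),np.median(k,0), np.polyfit(k[:,0],k[:,1],1))
E
```

```text
hole20 [457.5 -81.2  26. ] holder [-80.6  21.6]
hole-20 [ 462.  -120.2   26. ] holder [-81.4 -17.6]
wallL [437.4 -22.6  34. ] holder [-92.7  82.3]
wallR [590.8  -1.8  34. ] holder [62.1 82.4]
tcp [ 2.1 35.6]
[[  9  15  15  11 142]
 [ 15  59  14   9 118]
 [ 16  73  15   7  68]
 [  8  79   1   1   1]
 [ 39  79   1   1   1]] [[221.26760563 244.71830986]
 [226.60169492 287.95762712]
 [228.61764706 301.33823529]
 [213.         304.        ]
 [244.         304.        ]]
[457.7 -80.9  26. ] [-80.4  21.8]
[ 464.2 -119.9   26. ] [-79.1 -17.6]
[ 466.7 -132.5   26. ] [-78.4 -30.5]
[ 453.2 -137.    26. ] [-92.4 -33.1]
[ 480.2 -133.3   26. ] [-65.1 -33.1]
wall 1331 [-99.8  75.6] [64.7 84.3] [-20.4  80.8] [2.63809849e-02 8.10446507e+01]
```

The target sits at holder (4, 33.5), with the origin corrected by about 2 mm. I'll shift 3 mm towards the wall and lower.

>>> {"api": "apply_moves", "payload": {
  "steps": [
    [-1,3,0,25,0,0,0],
    [-1,0,0,30,0,0,0],
    [-1,0,0,25,0,0,0],
    [-1,0,0,15,0,0,0],
    [-1,0,0,10,0,0,0],
    [-1,0,0,5,0,0,0],
    [-1,0,0,2,0,0,0],
    [-1,0,0,0,0,0,0]
  ]
}}

```text
time: 8.35
tool_pos: [538.0, -53.7, 36.1]
tcp_rot: [179.9, 0.0, 97.7]
ft_force: [0.2, 0.4, -1.2]
finger_gap: 56.1
grip_force: 32.5
```

>>> {"api": "apply_moves", "payload": {
  "steps": [
    [-1,0,0,1,0,0,0],
    [-1,0,0,1,0,0,0],
    [-1,0,0,1,0,0,0],
    [-1,0,0,1,0,0,0],
    [-1,0,0,0,0,0,0],
    [-1,0,0,0,0,0,0],
    [-1,0,0,0,0,0,0],
    [-1,0,0,0,0,0,0]
  ]
}}

```text
time: 9.15
tool_pos: [537.4, -53.5, 31.3]
tcp_rot: [180.0, -0.0, 97.6]
ft_force: [0.2, -0.3, -0.6]
finger_gap: 56.4
grip_force: 32.5
```

>>> {"api": "apply_moves", "payload": {
  "steps": [
    [-1,0,0,1,0,0,0],
    [-1,0,0,0,0,0,0],
    [-1,0,0,1,0,0,0],
    [-1,0,0,0,0,0,0],
    [-1,0,0,0.5,0,0,0],
    [-1,0,0,0,0,0,0],
    [-1,0,0,0,0,0,0],
    [-1,0,0,0,0,0,0]
  ]
}}

```text
time: 9.95
tool_pos: [537.5, -53.7, 29.7]
tcp_rot: [180.0, 0.0, 97.7]
ft_force: [-5.1, 0.2, 9.2]
finger_gap: 56.2
grip_force: 32.9
```

The jar has touched the floor at 9 N. I'll release it and rise.

>>> {"api": "apply_moves", "payload": {
  "steps": [
    [0.8,0,0,0,0,0,0],
    [0.8,0,0,0,0,0,0],
    [0.8,0,0,0,0,0,0],
    [0.8,0,0,0,0,0,0],
    [0.8,0,0,-5,0,0,0],
    [0.8,0,0,-25,0,0,0],
    [0.8,0,0,-40,0,0,0],
    [0.8,0,0,-40,0,0,0]
  ]
}}

```text
time: 10.75
tool_pos: [536.5, -53.4, 139.6]
tcp_rot: [-179.9, -0.0, 97.6]
ft_force: [0.5, -0.8, 0.4]
finger_gap: 77.0
grip_force: 0.0
```

>>> {"api": "apply_moves", "payload": {
  "steps": [
    [0.8,0,0,-40,0,0,0],
    [0.8,-12,-11,-30,0,0,0],
    [0.8,-28,-24,0,0,0,0],
    [0.8,-28,-24,0,0,0,0],
    [0.8,-28,-22,0,0,0,0],
    [0.8,0,0,0,0,0,0],
    [0.8,0,0,0,0,0,0],
    [0.8,0,0,0,0,0,0]
  ]
}}

```text
time: 11.55
tool_pos: [470.2, -158.9, 209.0]
tcp_rot: [180.0, -0.0, 97.7]
ft_force: [-0.4, 0.5, -0.0]
finger_gap: 76.7
grip_force: 0.0
```

```bash
python3 - <<'E'
from bench import r
from h import *
import pickle
s=r.sense();w=r.snapshot("wrist");pickle.dump((s,w),open("k1.pkl","wb"));cv2.imwrite("pics/k1.png",w["color"])
T=wT(s,w);print(s["tool_pos"],s["tcp_rot"])
p=proj(w,[469,-160,66],T).astype(int);print("pred",p)
roi=(p[0]-60,max(p[1]-60,0),p[0]+60,p[1]+60)
a,sa,m=blob(w["color"],[0,120,50],[10,255,255],roi);print(a,sa,atz(w,a,66,T).round(1))
ys,xs=np.nonzero(m);P=cloud(w,T)[ys+roi[1],xs+roi[0]];top=P[P[:,2]>np.percentile(P[:,2],80)-3]
print(P[:,2].min().round(1),np.percentile(P[:,2],[50,95]).round(1),(top.max(0)/2+top.min(0)/2).round(1),np.ptp(top,axis=0).round(1))
C=cloud(w,T).reshape(-1,3);q=C[(abs(C[:,0]-537)<45)&(abs(C[:,1]+54)<45)&(C[:,2]>55)&(C[:,2]<66)]
print("jar",len(q),(q.max(0)/2+q.min(0)/2).round(1),np.ptp(q,axis=0).round(1))
E
```

```text
[ 470.24899296 -158.86306227  208.98686673] [ 1.79973871e+02 -1.52936575e-02  9.76669281e+01]
pred [318 223]
[319.89760349 223.31590414] [306 209  28  30 459] [ 470.1 -160.    66. ]
31.9 [67.9 69.2] [ 469.8 -129.7  208.6] [ 24.   87.3 286.1]
jar 4211 [535.6 -54.   59.3] [57.6 57.2  8.1]
```

View pics/k1.png

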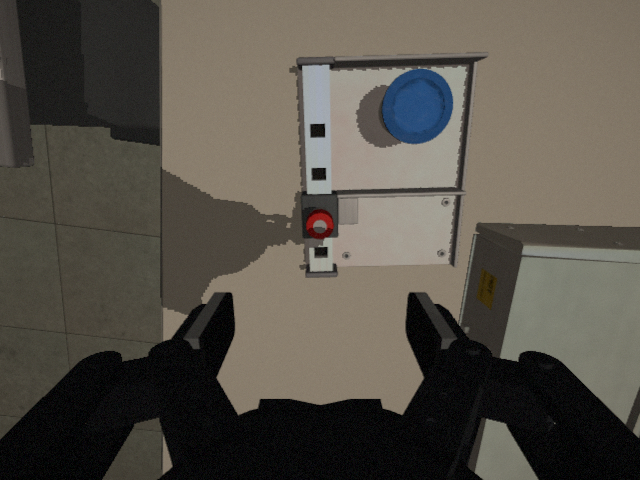

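The wrist view shows the jar standing upright in the bay at (418,106), the knob at (320,224), and the holes at (317,130), (319,174) and (321,252). Next comes a second view from lower down.

>>> {"api": "apply_moves", "payload": {
  "steps": [
    [0.3,0,0,20,0,0,0],
    [0.3,0,0,30,0,0,0],
    [0.3,0,0,20,0,0,0],
    [0.3,0,0,10,0,0,0],
    [0.3,0,0,0,0,0,0],
    [0.3,0,0,0,0,0,0],
    [0.3,0,0,0,0,0,0],
    [0.3,0,0,0,0,0,0]
  ]
}}

```text
time: 12.4
tool_pos: [470.7, -159.8, 130.1]
tcp_rot: [179.9, 0.1, 97.7]
ft_force: [0.0, 0.1, 0.2]
finger_gap: 55.4
grip_force: 0.0
```

```bash
python3 - <<'E'
from bench import r
from h import *
import pickle
s1,w1=pickle.load(open("k1.pkl","rb"))
s=r.sense();w=r.snapshot("wrist");pickle.dump((s,w),open("k2.pkl","wb"));cv2.imwrite("pics/k2.png",w["color"])
T=wT(s,w);T1=wT(s1,w1);print(s["tool_pos"],s["tcp_rot"])
def top(w,T):  # knob rim: fit red blob, fill the white centre
    p=proj(w,[470,-160,67],T).astype(int);R=(max(p[0]-90,0),max(p[1]-90,0),p[0]+90,p[1]+90)
    a,st,m=blob(w["color"],[0,120,50],[10,255,255],R)
    cs,_=cv2.findContours(m.astype(np.uint8),0,2);(c,rad)=cv2.minEnclosingCircle(max(cs,key=len));e=cv2.fitEllipse(max(cs,key=len))
    P=cloud(w,T)[R[1]:R[3],R[0]:R[2]][m];P=P[(P[:,2]>62)&(P[:,2]<74)]
    print("blob",a,st,"circ",np.array(c)+R[:2],rad,"depth top",np.median(P[:,2]).round(1),(P.max(0)/2+P.min(0)/2).round(1),np.ptp(P,axis=0).round(1))
    return a
a1=top(w1,T1);a=top(w,T)
print("tri",tri([ray(w1,a1,T1),ray(w,a,T)]),atz(w,a,64,T).round(1))
g=cv2.cvtColor(w1["color"],cv2.COLOR_BGR2GRAY);n,l,st,c=cv2.connectedComponentsWithStats((g[110:265,307:331]<45).astype(np.uint8))
for i in range(1,n):
    if 60<st[i,4]<260: q=c[i]+[307,110];print("hole",q.round(1),st[i],atz(w1,q,26,T1).round(1))
C=cloud(w1,T1);C=C[:,470:640].reshape(-1,3);C=C[(C[:,2]>30)&(C[:,0]>540)&(C[:,1]<-120)];print("disp",C.min(0).round(),C[:,2].max().round())
E
```

```text
[ 470.71793195 -159.78025058  130.13735572] [1.79891931e+02 6.74466669e-02 9.76594321e+01]
blob [319.89760349 223.31590414] [306 209  28  30 459] circ [319.5        223.72222137] 14.93307876586914 depth top 67.9 [ 469.8 -161.5   66.1] [24.  23.5  8.1]
blob [319.08706786 250.92189501] [301 232  37  40 781] circ [319.         251.64102936] 20.267555236816406 depth top 67.9 [ 469.9 -161.3   66.1] [23.9 23.5  7.5]
tri (array([ 470.32976133, -162.34985309,   56.80593604]), [0.1, 0.1]) [ 469.9 -159.8   64. ]
hole [317.4 130.1] [  4  14  14  13 174] [457.3 -82.   26. ]
hole [318.6 173.2] [  5  58  14  11 137] [ 463.6 -121.1   26. ]
hole [315.7 211.7] [  0  97  24  14 152] [ 465.8 -159.    26. ]
hole [317.8 233.5] [  0 118  24  11 175] [ 470.8 -181.2   26. ]
hole [320.6 251.4] [  8 137  12   9  99] [ 476.3 -199.9   26. ]
disp [ 540. -418.   30.] 274.0
```

The knob is at (469.9, −161.3), its top is at 67.9 mm (68 nominal), and its apparent diameter is 24 mm. I'll descend and grip it.

>>> {"api": "apply_moves", "payload": {
  "steps": [
    [0.3,-1.4,-1,25,0,0,0],
    [0.3,0,0,25,0,0,0],
    [0.3,0,0,20,0,0,0],
    [0.3,0,0,12,0,0,0],
    [0.3,0,0,7,0,0,0],
    [0.3,0,0,3,0,0,0],
    [0.3,0,0,0,0,0,0],
    [0.3,0,0,0,0,0,0]
  ],
  "squeeze": 45
}}

```text
time: 13.25
tool_pos: [469.8, -161.4, 37.8]
tcp_rot: [179.9, 0.0, 97.7]
ft_force: [0.1, 0.5, 0.7]
finger_gap: 55.3
grip_force: 0.0
```

>>> {"api": "apply_moves", "payload": {
  "steps": [
    [-1,0,0,0,0,0,0],
    [-1,0,0,0,0,0,0],
    [-1,0,0,0,0,0,0],
    [-1,0,0,0,0,0,0],
    [-1,0,0,0,0,0,0],
    [-1,0,0,0,0,0,0],
    [-1,0,0,0,0,0,0],
    [-1,0,0,0,0,0,0]
  ]
}}

```text
time: 14.05
tool_pos: [470.2, -161.3, 37.7]
tcp_rot: [179.9, 0.1, 97.6]
ft_force: [5.2, 1.2, 5.1]
finger_gap: 23.5
grip_force: 44.9
```

>>> {"api": "apply_moves", "payload": {
  "steps": [
    [-1,0,0,-3,0,0,0],
    [-1,0,0,-4,0,0,0],
    [-1,0,0,-4,0,0,0],
    [-1,0,0,-2.5,0,0,0],
    [-1,0,0,0,0,0,0],
    [-1,0,0,0,0,0,0],
    [-1,0,0,0,0,0,0],
    [-1,0,0,0,0,0,0]
  ]
}}

```text
time: 14.85
tool_pos: [469.9, -160.9, 49.9]
tcp_rot: [179.9, 0.0, 97.6]
ft_force: [11.2, 0.8, -5.4]
finger_gap: 23.9
grip_force: 44.6
```

```bash
python3 - <<'E'
from bench import r
from h import *
import pickle
s=r.sense();w=r.snapshot("wrist");d=r.snapshot("side");pickle.dump((s,w,d),open("k3.pkl","wb"))
print(s["tool_pos"],s["ft_force"],s["finger_gap"])
a=np.vstack([w["color"][60:460,120:520][:300],cv2.resize(d["color"][215:290,260:360],(400,300),interpolation=cv2.INTER_CUBIC)]);cv2.imwrite("pics/k3.png",a)
T=wT(s,w);p=proj(w,[470,-161,78],T).astype(int);R=(p[0]-90,max(p[1]-90,0),p[0]+90,p[1]+90)
_,st,m=blob(w["color"],[0,120,50],[10,255,255],R);P=cloud(w,T)[R[1]:R[3],R[0]:R[2]][m];print(st,np.percentile(P[:,2],[10,50,90]).round(1))
E
```

```text
[ 469.91335428 -160.89251712   49.90354532] [11.24095301  0.76042338 -5.42712438] 23.857284792271987
[ 290  289   61   72 2263] [70.7 79.8 80.7]
```

View pics/k3.png

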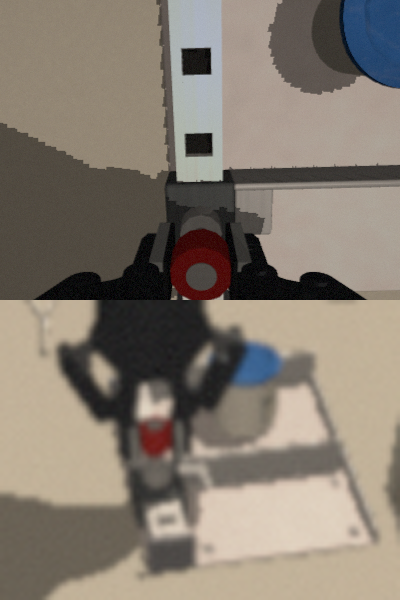

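The knob sits between the pads and the pin is up (top at 80.3 mm, a lift of about 12.4 mm). There is a side load of 11 N in x, so I'll relieve that and raise 1.5 mm more.

>>> {"api": "apply_moves", "payload": {
  "steps": [
    [-1,0,0.8,-1,0,0,0],
    [-1,0,0.7,-0.5,0,0,0],
    [-1,0,0,0,0,0,0],
    [-1,0,0,0,0,0,0],
    [-1,0,0,0,0,0,0],
    [-1,0,0,0,0,0,0],
    [-1,0,0,0,0,0,0],
    [-1,0,0,0,0,0,0]
  ]
}}

```text
time: 15.75
tool_pos: [470.0, -160.5, 50.6]
tcp_rot: [-180.0, -0.0, 97.7]
ft_force: [6.0, 0.1, -6.7]
finger_gap: 23.9
grip_force: 44.6
```

>>> {"api": "apply_moves", "payload": {
  "steps": [
    [-1,2,0.5,-0.5,0,0,0],
    [-1,4,0,0,0,0,0],
    [-1,4,0,0,0,0,0],
    [-1,4,0,0,0,0,0],
    [-1,4,0,0,0,0,0],
    [-1,2,0,0,0,0,0],
    [-1,0,0,0,0,0,0],
    [-1,0,0,0,0,0,0]
  ]
}}

```text
time: 16.55
tool_pos: [467.1, -140.3, 51.6]
tcp_rot: [-179.9, -0.1, 97.7]
ft_force: [-4.0, 1.2, -7.2]
finger_gap: 24.0
grip_force: 44.7
```

>>> {"api": "apply_moves", "payload": {
  "steps": [
    [-1,2,-0.3,0,0,0,0],
    [-1,4,-0.3,0,0,0,0],
    [-1,4,-0.3,0,0,0,0],
    [-1,4,-0.3,0,0,0,0],
    [-1,4,0,0,0,0,0],
    [-1,2,0,0,0,0,0],
    [-1,0,0,0,0,0,0],
    [-1,0,0,0,0,0,0]
  ]
}}

```text
time: 17.35
tool_pos: [464.0, -120.7, 52.1]
tcp_rot: [-179.9, -0.0, 97.7]
ft_force: [-4.9, -0.6, -5.8]
finger_gap: 23.5
grip_force: 44.8
```

```bash
python3 - <<'E'
from bench import r
from h import *
import pickle
s=r.sense();w=r.snapshot("wrist");pickle.dump((s,w),open("k4.pkl","wb"))
print(s["tool_pos"],s["ft_force"])
a=w["color"][0:380,120:540];cv2.imwrite("pics/k4.png",a)
T=wT(s,w);p=proj(w,[463.5,-121,80],T).astype(int);R=(p[0]-90,max(p[1]-90,0),p[0]+90,p[1]+90)
_,st,m=blob(w["color"],[0,120,50],[10,255,255],R);P=cloud(w,T)[R[1]:R[3],R[0]:R[2]][m];P=P[P[:,2]>74];print(st,np.median(P[:,2]).round(1),(P.max(0)/2+P.min(0)/2).round(1),np.ptp(P,axis=0).round(1))
C=cloud(w,T).reshape(-1,3);q=C[(abs(C[:,0]-537)<45)&(abs(C[:,1]+54)<45)&(C[:,2]>55)&(C[:,2]<66)]
print("jar",len(q),(q.max(0)/2+q.min(0)/2).round(1),np.ptp(q,axis=0).round(1))
E
```

```text
[ 464.0255604  -120.69624535   52.14295716] [-4.89557742 -0.61126146 -5.84908102]
[ 290  289   61   72 2279] 82.2 [463.7 -90.6 134.4] [ 24.   85.4 120.8]
jar 16740 [535.9 -53.9  59.7] [59.1 57.7  7.6]
```

View pics/k4.png

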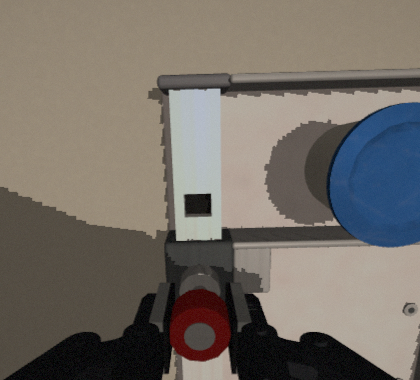

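The view shows the sleeve over the hole, with the last hole at (198,205) still ahead, the jar untouched and the plate just short of it. The measured travel is 40.2 mm. I'll lower the pin.

>>> {"api": "apply_moves", "payload": {
  "steps": [
    [-1,0,-0.6,2,0,0,0],
    [-1,0,0,3,0,0,0],
    [-1,0,0,3,0,0,0],
    [-1,0,0,2,0,0,0],
    [-1,0,0,2,0,0,0],
    [-1,0,0,2,0,0,0],
    [-1,0,0,0,0,0,0],
    [-1,0,0,0,0,0,0]
  ]
}}

```text
time: 18.2
tool_pos: [464.0, -121.3, 38.3]
tcp_rot: [180.0, 0.0, 97.6]
ft_force: [-3.4, 0.7, -4.2]
finger_gap: 23.7
grip_force: 45.0
```

>>> {"api": "apply_moves", "payload": {
  "steps": [
    [-1,0,0,1,0,0,0],
    [-1,0,0,0.5,0,0,0],
    [-1,0,0,0,0,0,0],
    [-1,0,0,0,0,0,0],
    [-1,0,0,0,0,0,0],
    [-1,0,0,0,0,0,0],
    [-1,0,0,0,0,0,0],
    [-1,0,0,0,0,0,0]
  ]
}}

```text
time: 19.0
tool_pos: [464.2, -121.8, 37.7]
tcp_rot: [180.0, 0.0, 97.6]
ft_force: [-7.1, 0.8, 3.3]
finger_gap: 23.3
grip_force: 45.9
```

```bash
python3 - <<'E'
from bench import r
from h import *
s=r.sense();w=r.snapshot("wrist");d=r.snapshot("side")
print(s["time"],s["tool_pos"],s["ft_force"],s["grip_force"],s["finger_gap"])
a=np.vstack([w["color"][0:380,120:520][80:],cv2.resize(d["color"][215:290,260:360],(400,300),interpolation=cv2.INTER_CUBIC)]);cv2.imwrite("pics/k5.png",a)
T=wT(s,w);p=proj(w,[464,-121,68],T).astype(int);R=(p[0]-50,max(p[1]-60,0),p[0]+50,p[1]+60)
_,st,m=blob(w["color"],[0,120,50],[10,255,255],R);P=cloud(w,T)[R[1]:R[3],R[0]:R[2]][m];print(st,np.median(P[:,2]).round(1))
C=cloud(w,T).reshape(-1,3);q=C[(abs(C[:,0]-537)<45)&(abs(C[:,1]+54)<45)&(C[:,2]>55)&(C[:,2]<66)]
print("jar",(q.max(0)/2+q.min(0)/2).round(1),np.ptp(q,axis=0).round(1))
E
```

```text
19.0 [ 464.23034579 -121.80686373   37.71190652] [-7.11856555  0.77328843  3.30273844] 45.9120512008667 23.347181466251058
[ 289  289   62   73 2278] 67.7
jar [536.1 -53.8  59.3] [59.  57.5  8. ]
```

View pics/k5.png

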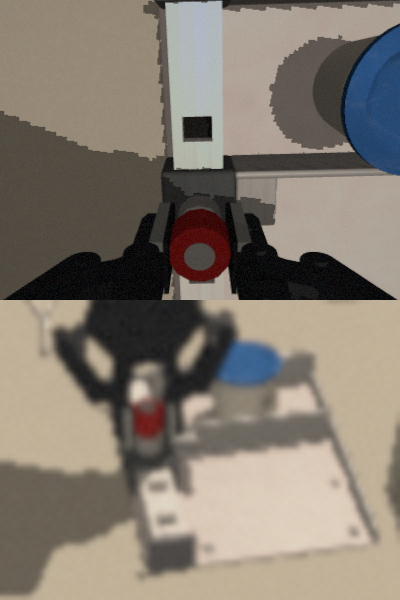

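The knob top is back at 67.7 mm (67.9 at the start), so the pin is home. One hole is visible ahead and two behind, as they should be in the next hole. The jar is upright and has not moved.

```bash
python3 -c "
from bench import r
print(r.hand_in())"
```

```text
the job is handed in; nothing more can be done
None
```

The job is handed in: the jar stands upright in the bay, the stop is one hole nearer the end wall with the pin home, and the gripper still holds the red knob; no verdict came back.

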